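# Mended porcelain to the curing rack, order kept

## Task

Four mended porcelain pieces stand on cork rings on the drying board, lined up in the order in which they were mended. Move them all into the wells of the dark wooden curing rack, one piece standing upright in each well and in the same order from left to right as they stood on the board. They are fragile: set each one down rather than dropping it, and knock none of them over.

Things in the scene. Friction and masses are not known exactly. Their poses are not given: they have to be found in the camera images.
- vase: Loose white porcelain bud vase, 108 mm tall: foot 42 mm across, belly 58 mm across at 28 mm height, then a slim straight neck 18 mm across from 74 to 98 mm height, flaring to a 25 mm lip at 108 mm. About 0.13 kg. Origin: centre of the underside, z up along its axis; round, so its yaw means nothing. Stands upright at the start, on the board inside its own cork ring. Thin gilt mending seams are only looks.
- cup: Loose small white porcelain sake cup, open at the top, 54 mm tall: foot 40 mm across, wall straight and 54 mm across from 30 mm height up to the rim, wall 3.5 mm thick. About 0.07 kg. Origin: centre of the underside, z up along its axis; round, so its yaw means nothing. Stands upright at the start, on the board inside its own cork ring. Thin gilt mending seams are only looks.
- tumbler: Loose tall white porcelain tumbler, open at the top, 86 mm tall: foot 48 mm across, straight wall 57 mm across from 10 mm height to the rim, wall 4 mm thick. About 0.16 kg. Origin: centre of the underside, z up along its axis; round, so its yaw means nothing. Stands upright at the start, on the board inside its own cork ring. Thin gilt mending seams are only looks.
- eggcup: Loose white porcelain egg cup, 70 mm tall: round foot 42 mm across, thin 18 mm stem, bowl open at the top and 47 mm across from 48 mm height to the rim. About 0.08 kg. Origin: centre of the underside, z up along its axis; round, so its yaw means nothing. Stands upright at the start, on the board inside its own cork ring. Thin gilt mending seams are only looks.
- board: Drying board, fixed: flat light plywood, 100 mm (its x) by 400 mm (its y) and 12 mm thick, carrying four cork rings in a row along its y at y = +135, +45, -45 and -135 mm. Origin: centre of its underside, on the table; it lies roughly across in front of the robot, x away from the robot, y to the robot's left, turned by up to about 9 degrees. It and the rack are at any start one nearer, one farther.
- rack: Curing rack, fixed, the target: dark wooden bar, 100 mm (its x) by 400 mm (its y) and 18 mm thick, with a small brass bow handle on each end face. In its top are four round wells in a row on its centre line at y = +135, +45, -45 and -135 mm, each 66 mm across and 8 mm deep and lined with pale felt (well floor 10 mm above the table). Empty at the start. Origin: centre of its underside, on the table; axes as the board's, turned by up to about 9 degrees.
- vase_ring: Fixed cork ring on the drying board in which the bud vase stands at the start, and which stays there: it shows which of the board's four places was the bud vase's. All four rings are alike: 80 mm outside, 62 mm inside diameter, 12 mm high. Origin: centre of the underside, on the board's top, 12 mm above the table.
- cup_ring: Fixed cork ring on the drying board in which the sake cup stands at the start, and which stays there: it shows which of the board's four places was the sake cup's. All four rings are alike: 80 mm outside, 62 mm inside diameter, 12 mm high. Origin: centre of the underside, on the board's top, 12 mm above the table.
- tumbler_ring: Fixed cork ring on the drying board in which the tumbler stands at the start, and which stays there: it shows which of the board's four places was the tumbler's. All four rings are alike: 80 mm outside, 62 mm inside diameter, 12 mm high. Origin: centre of the underside, on the board's top, 12 mm above the table.
- eggcup_ring: Fixed cork ring on the drying board in which the egg cup stands at the start, and which stays there: it shows which of the board's four places was the egg cup's. All four rings are alike: 80 mm outside, 62 mm inside diameter, 12 mm high. Origin: centre of the underside, on the board's top, 12 mm above the table.
Mind the look-alikes: they are no part of the job. Leave any turquoise look-alike of the cup alone.

How it is judged:
By the outcome, as a careful person would: the job done as asked, in the order asked, and still so for the second after the job is handed in, with the robot touching nothing.
It also fails if it takes over 96 s, if anything falls off the work surface, if the arm or the gripper's body presses on something with over 40 N, if the wrist force passes 120 N, or if a joint passes its speed limit or range.

## Robot

A 6-joint arm with a two-finger parallel gripper is mounted at the origin on the work surface. World frame = base frame: x ahead of the robot, y to its left, z up, the work surface at z = 0. Lengths are in m, angles in rad, forces in N, time in s.
With the tool pointing down it reaches from about 0.35 to 0.775 m from the base axis. Payload 5.5 kg.
Tool frame: the origin (TCP) lies at the very end of the fingers, on their centre line; the grasp point (between the pads) lies 19 mm behind it (env.grasp_offset is the distance from the TCP to the grasp point, in m); z points along the fingers, y is the line along which they close (so a half turn about z gives the same grasp; the last joint's range is limited). The gripper opens to 85 mm and grips with 20 to 120 N. Pads are 22 mm wide; open, the fingers measure 114 mm over their backs; the gripper's body (76 mm by 85 mm) begins 54 mm behind the grasp point. The pads swing forward as they close: fully open they stand 13 mm farther back than shut.
Start: joints at [-1.446, 0.313, 0.046, 1.304, 0, 1.431], TCP at [0.15, -0.555, 0.231] pointing down, gripper open.
Joint ranges: [-2.76, 2.76], [-0.86, 1.69], [-1.03, 1.26], [-2.2, 2.34], [-1.47, 1.5], [-3.14, 3.14]. Speed limits (rad/s): [2.57, 2.57, 3.14, 3.14, 3.14, 3.14].

## Interface

Orientations are given as a unit quaternion [w, x, y, z].
In Python, from workcell import env gives the robot as it stands.
- The arm moves only by the tool apply_moves, never from a script. Its argument "steps" is text: rows parted by semicolons, each of 5 numbers parted by spaces: the opening, from -1 (shut) to 1 (fully open), then the shift along the tool's x, y, z in m, then the turn about the tool's z in rad. A call has 1 to 20 rows; each row shifts and turns the commanded pose from where the row before left it, along the tool's axes as they then stand; what a row does not reach is not made up. A row lasts 1/12 s, in which the tool goes at most 41.7 mm and 7.16 degrees, less where a joint would pass 70% of its speed; a pose out of reach is approached as far as the arm can. A call is refused whole if a number of a shift passes 0.0417 or a number of a turn 0.125, either way. A call with a gripper value outside its range is refused whole. The fingers move at their own pace and stop on an object; "force" is the grip in N (left out, the last holds). Time passes only in rows, so rows that do not move let the fingers close. It gives the time, the measured TCP pose, the force, the opening and the grip force at its end, in the units of the state.
- env.state(): the state, without advancing time (a new reading comes with each control period).
- env.camera(name): name is "side" or "top"; returns a dict with "image" (420x560x3 uint8, red, green, blue), "fx", "fy", "cx", "cy" (pixels), "k1" (the pictures are not rectified: a ray, as slopes to the right and down, at radius r is drawn at 1 + k1 r^2 times it, then the intrinsics apply), "rvec" (rotation vector, rad) and "tvec" (3), from world to camera coordinates, as OpenCV has them. Camera axes: x right, y down, z forward; pixel columns grow to the right and rows downward; lengths in m; the calibration is good to about 2 mm. A picture is of the moment at which its call begins. There is no depth.
- env.job_done(): hands the job in; it is judged then, once.
The state is a dict: "clock": time; "joint_pos": joint angles; "qd": joint speeds; "tau": joint torques, N m; "eef_pos": TCP position; "tool_rot": TCP orientation; "ft_force": force on the tool from outside, world axes, zero at the start; "moment": the same for the moment, N m; "gripper_width": opening from 0.0 (shut) to 1.0 (fully open); "grasp_force": force on a finger pad.
Only numpy, scipy, OpenCV 4.12 (cv2) and the standard library are available. Lean on these libraries where they do the work, as an engineer would, in place of code of your own. Each camera call takes 0.05 s, during which the arm holds its last target. There are 200 camera calls.

## Working session

There is one attempt and no reset: what is moved stays moved. The work goes in short steps, Python scripts to look and compute and a tool call to move; the robot and the scene stay as the last step left them, time stands still between calls to the robot, and variables do not carry over. Pictures are saved under pics/ and viewed, at most 14 in all, crops included, and the job is handed in when it is done.

Besides the shell and the picture viewer there is one more tool, called after "Call:" by a JSON object that holds its "fn" and its "kwargs", one argument or row to a line. apply_moves: Moves the arm, as the interface text tells. Its arguments: {"type":"object","properties":{"steps":{"type":"string"},"force":{"type":"number"}},"required":["steps"]}

```bash
mkdir -p pics; ls; python3 - <<'E'
from workcell import env
import cv2
for n in("top","side"):
    c=env.camera(n); cv2.imwrite(f"pics/{n}0.png",c["image"][:,:,::-1])
    print(n,{k:v for k,v in c.items() if k!="image"})
print(env.state())
E
```

```text
pics
top {'fx': 424.11089033713296, 'fy': 424.11089033713296, 'cx': 281.7183217624272, 'cy': 216.27718324153113, 'k1': -0.11744440989374808, 'rvec': array([ 2.13695607, -2.13287032,  0.14697701]), 'tvec': array([-0.02597511,  0.51957518,  0.66658652])}
side {'fx': 501.85838241932356, 'fy': 501.85838241932356, 'cx': 275.23974347124, 'cy': 210.65971651263834, 'k1': -0.17766316171851473, 'rvec': array([ 0.49994248, -2.5454749 ,  1.46196233]), 'tvec': array([0.45653409, 0.13840387, 0.64638751])}
{'clock': 0.1, 'joint_pos': array([-1.44563077e+00,  3.13961007e-01,  4.51066894e-02,  1.30360287e+00,
       -5.27162525e-06,  1.43116695e+00]), 'qd': array([-0.00035155, -0.00091576,  0.00361125,  0.00233468, -0.00036173,
        0.00121176]), 'tau': array([ 2.12255676e-03, -4.81725311e+01,  2.99242955e+01,  1.27545002e-02,
       -2.34092859e-04,  4.60382495e-06]), 'eef_pos': array([ 0.1504002 , -0.55451586,  0.23048349]), 'tool_rot': array([-8.30427422e-04,  9.91247909e-01,  1.32010961e-01,  3.36980065e-06]), 'ft_force': array([-0.44746952, -0.26056156, -0.60346166]), 'moment': array([ 0.02269335, -0.0114897 ,  0.03359252]), 'grasp_force': 0.0, 'gripper_width': 1.0003712522558892}
```

View pics/top0.png

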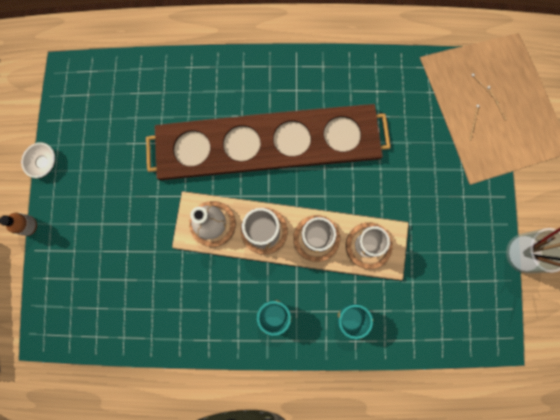

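View pics/side0.png

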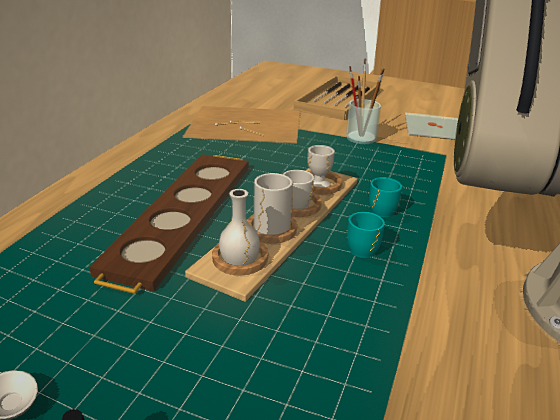

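The top view shows the rack (far) with wells near (193,149), (242,144), (292,139), (342,134). The board (near) holds, left to right, vase lip (199,214), tumbler (262,226), cup (319,233) and egg cup (374,240). The two turquoise cups stand at (274,318) and (355,321). In the side view the wells are at (144,251), (170,221), (192,195), (213,173), and the rims at (239,194), (274,183), (298,175), (320,150).

```bash
cat > h.py <<'E'
import numpy as np, cv2
from scipy.optimize import least_squares
def P(c): return np.array([[c["fx"],0,c["cx"]],[0,c["fy"],c["cy"]],[0,0,1]]),np.array([c["k1"],0,0,0,0.])
def proj(c,X): K,d=P(c); return cv2.projectPoints(np.atleast_2d(X).astype(float),c["rvec"],c["tvec"],K,d)[0][:,0]
def tri(cs,ps):
    return least_squares(lambda X:np.concatenate([proj(c,X)[0]-p for c,p in zip(cs,ps)]),[.45,0,.05])
def onplane(c,p,z):
    K,d=P(c);R=cv2.Rodrigues(c["rvec"])[0];u=cv2.undistortPoints(np.array([[p]],float),K,d)[0,0]
    r=R.T@[u[0],u[1],1];o=-R.T@c["tvec"];return o+r*(z-o[2])/r[2]
E
python3 - <<'E'
from h import *
from workcell import env
t,s=env.camera("top"),env.camera("side")
names="w1 w2 w3 w4 vase tumbler cup eggcup".split()
tp=[(193,149),(242,144),(292,138.5),(342.5,134.5),(199,214),(262,226),(319,233),(374,240)]
sp=[(144,251),(170,221),(192,195),(213,173),(239,194),(274,183),(298,175),(320,150)]
for n,a,b in zip(names,tp,sp):
    r=tri((t,s),(a,b)); print(n,r.x.round(4),"res",r.fun.round(1))
# felt blobs in the top view and side
for c,nm in((t,"top"),(s,"side")):
    im=c["image"].astype(int); m=((im.min(2)>120)&(im[:,:,0]-im[:,:,2]>15)).astype(np.uint8)
    n,l,st,ce=cv2.connectedComponentsWithStats(m)
    print(nm,[(ce[i].round(1).tolist(),int(st[i,4])) for i in range(1,n) if 300<st[i,4]<3000])
E
```

```text
w1 [0.6456 0.135  0.0112] res [ 0.1  0.3 -0.3 -0.1]
w2 [0.6547 0.0469 0.0109] res [ 0.   0.1 -0.1 -0. ]
w3 [ 0.6647 -0.0425  0.0114] res [ 0.  0. -0. -0.]
w4 [ 0.6713 -0.1332  0.0124] res [ 0.1  0.4 -0.4 -0.1]
vase [0.509  0.0965 0.1176] res [ 0.4  1.3 -1.2 -0.3]
tumbler [0.4949 0.004  0.0931] res [ 0.3  0.9 -0.9 -0.2]
cup [ 0.487  -0.0851  0.0675] res [ 0.3  0.9 -1.  -0.1]
eggcup [ 0.4752 -0.1696  0.081 ] res [ 0.1  0.5 -0.6 -0.1]
top [([342.5, 134.6], 861), ([292.5, 139.0], 876), ([242.3, 143.8], 869), ([192.6, 148.8], 833), ([35.2, 159.4], 799)]
side [([370.2, 11.7], 407), ([429.8, 123.8], 735), ([319.2, 156.7], 424), ([279.3, 192.1], 1616), ([193.4, 194.5], 353), ([234.0, 234.5], 1159), ([170.8, 220.1], 475), ([144.1, 250.9], 627), ([15.5, 393.5], 1052)]
```

Call:
{"fn": "apply_moves", "kwargs": {
  "steps": "1 0 0 0 -0.1187;1 0 0 0 -0.1187;1 0 0 0 -0.1187;1 0 0 0 -0.1187;1 0 0 0 -0.1187;1 0 0 0 -0.1187;1 0 0 0 -0.1187;1 0 0 0 -0.1187;1 0 0 0 -0.1187;1 0 0 0 -0.1187;1 0 0 0 -0.1187;1 0 0 0 0",
  "force": 30
}}

```text
clock: 1.2
eef_pos: [0.1505, -0.5549, 0.2311]
tool_rot: [-0.0, 0.706, 0.708, 0.0]
ft_force: [-0.9, 1.0, 0.2]
gripper_width: 1.003
grasp_force: 0.0
```

```bash
python3 - <<'E'
# refine rim centres: overlay of predicted rim circles on both views
from h import *
from workcell import env
it=[("v",.5085,.0960,.120,.0125),("t",.4955,.005,.098,.0285),("c",.4865,-.084,.066,.027),("e",.475,-.171,.082,.0235),
 ("w",.6456,.135,.018,.033),("w",.6547,.0466,.018,.033),("w",.664,-.043,.018,.033),("w",.6715,-.1332,.018,.033)]
a=np.linspace(0,2*np.pi,60); out=[]
for n,(x0,y0,w,h) in(("top",(140,100,280,180)),("side",(80,120,280,180))):
    c=env.camera(n); k=4
    im=cv2.resize(c["image"][y0:y0+h,x0:x0+w,::-1],None,fx=k,fy=k,interpolation=cv2.INTER_CUBIC)
    for _,x,y,z,r in it:
        p=proj(c,np.c_[x+r*np.cos(a),y+r*np.sin(a),0*a+z]); q=((p-[x0,y0]+.5)*k).round().astype(int)
        cv2.polylines(im,[q],True,(0,0,255),1)
    out.append(cv2.resize(im,(560,360)) if 0 else im[:, :])
o=np.vstack(out); cv2.imwrite("pics/ov_t.png",cv2.resize(out[0],(800,514),interpolation=cv2.INTER_AREA));cv2.imwrite("pics/ov_s.png",cv2.resize(out[1],(800,514),interpolation=cv2.INTER_AREA))
E
```

```text
(no output)
```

View pics/ov_t.png

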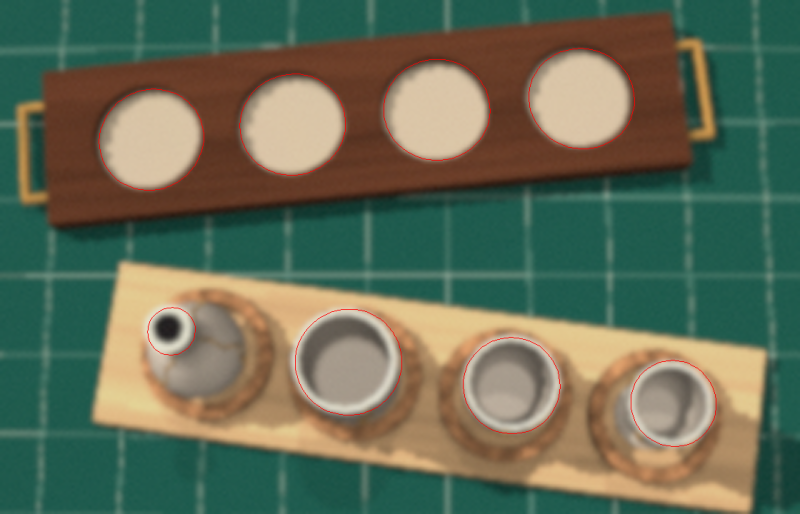

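View pics/ov_s.png

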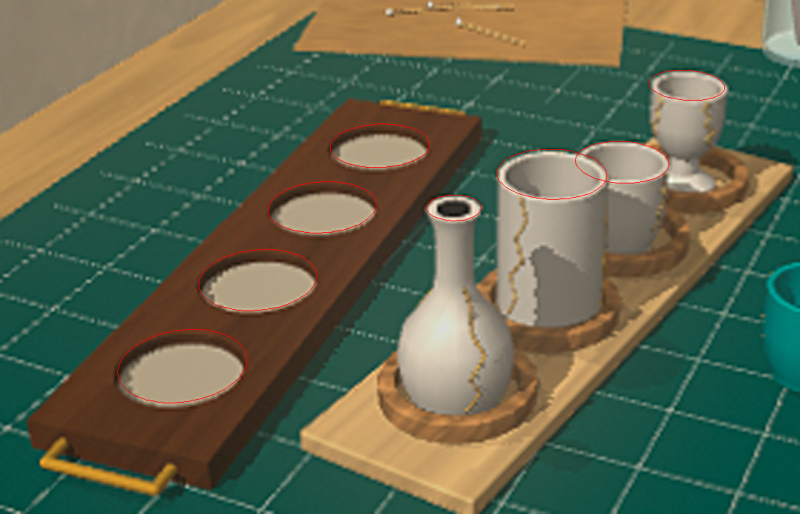

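The overlaid rim circles fit the wells and rims in both views to about 1 mm, at the stated heights. Moving to the vase.

Call:
{"fn": "apply_moves", "kwargs": {
  "steps": "1 .0363 .0177 0 0;1 .0363 .0177 0 0;1 .0363 .0177 0 0;1 .0363 .0177 0 0;1 .0363 .0177 0 0;1 .0363 .0177 0 0;1 .0363 .0177 0 0;1 .0363 .0177 0 0;1 .0363 .0177 0 0;1 .0363 .0177 0 0;1 .0363 .0177 0 0;1 .0363 .0177 0 0;1 .0363 .0177 0 0;1 .0298 .0213 0 0;1 .0298 .0213 0 0;1 .0298 .0213 0 0;1 .0298 .0213 0 0;1 .0298 .0213 0 0;1 .0298 .0213 0 0;1 0 0 0 0"
}}

```text
clock: 2.97
eef_pos: [0.5117, 0.1, 0.2307]
tool_rot: [0.0, 0.707, 0.708, 0.001]
ft_force: [-0.4, -0.1, -0.2]
gripper_width: 1.004
grasp_force: 0.0
```

Call:
{"fn": "apply_moves", "kwargs": {
  "steps": "1 0 0 .03 0;1 0 0 .03 0;1 0 0 .03 0;1 0 0 .03 0;1 0 0 .02 0;1 0 0 .014 0;1 0 0 0 0;1 0 0 0 0"
}}

```text
clock: 3.63
eef_pos: [0.5078, 0.0954, 0.0768]
tool_rot: [-0.001, 0.708, 0.706, -0.001]
ft_force: [-0.7, -0.3, 0.2]
gripper_width: 0.997
grasp_force: 0.0
```

Call:
{"fn": "apply_moves", "kwargs": {
  "steps": "-1 .0005 .0005 0 0;-1 0 0 0 0;-1 0 0 0 0;-1 0 0 0 0;-1 0 0 0 0;-1 0 0 0 0;-1 0 0 0 0;-1 0 0 0 0;-1 0 0 0 0;-1 0 0 0 0;-1 0 0 0 0;-1 0 0 0 0",
  "force": 30
}}

```text
clock: 4.63
eef_pos: [0.5092, 0.0961, 0.0778]
tool_rot: [0.0, 0.707, 0.707, 0.0]
ft_force: [-1.9, 0.2, 5.8]
gripper_width: 0.227
grasp_force: 28.0
```

Call:
{"fn": "apply_moves", "kwargs": {
  "steps": "-1 0 0 -.004 0;-1 0 0 -.012 0;-1 0 0 -.012 0;-1 0 0 -.012 0;-1 0 0 0 0;-1 .0039 .0137 0 0;-1 .0065 .0228 0 0;-1 .0065 .0228 0 0;-1 .0065 .0228 0 0;-1 .0065 .0228 0 0;-1 .0052 .0182 0 0;-1 .0039 .0137 0 0;-1 0 0 0 0;-1 0 0 0 0;-1 0 0 0 0"
}}

```text
clock: 5.88
eef_pos: [0.6446, 0.1349, 0.1161]
tool_rot: [-0.001, 0.707, 0.707, -0.001]
ft_force: [0.2, 0.4, -1.7]
gripper_width: 0.224
grasp_force: 28.7
```

```bash
cat >> h.py <<'E'
def snap(name):
    from workcell import env
    a=[env.camera(n)["image"][:,:,::-1] for n in("top","side")]
    cv2.imwrite(f"pics/{name}.png",cv2.resize(np.hstack([a[0][80:300,140:420],a[1][80:300,70:350]]),(800,314)))
    s=env.state(); print(s["eef_pos"].round(4),s["ft_force"].round(1),s["gripper_width"],s["clock"])
E
python3 -c "from h import *;snap('v1')"
```

```text
[0.6447 0.1348 0.1169] [-0.8  0.5 -1.6] 0.22719223733789104 5.9833
```

View pics/v1.png

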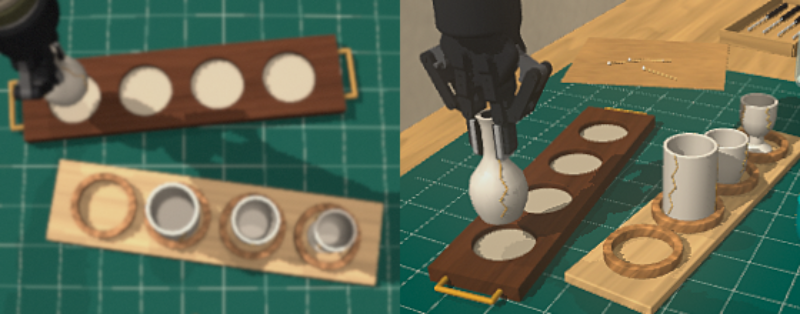

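The vase hangs upright above the first well. Lowering it.

Call:
{"fn": "apply_moves", "kwargs": {
  "steps": "-1 0 .0008 .012 0;-1 0 0 .012 0;-1 0 0 .008 0;-1 0 0 .004 0;-1 0 0 .003 0;-1 0 0 0 0;-1 0 0 0 0"
}}

```text
clock: 6.57
eef_pos: [0.6468, 0.135, 0.0784]
tool_rot: [0.0, 0.707, 0.707, 0.0]
ft_force: [-0.2, -0.2, -1.2]
gripper_width: 0.223
grasp_force: 28.7
```

Call:
{"fn": "apply_moves", "kwargs": {
  "steps": "-1 0 0 .001 0;-1 0 0 .001 0;-1 0 0 0 0;-1 0 0 0 0"
}}

```text
clock: 6.9
eef_pos: [0.6468, 0.135, 0.0765]
tool_rot: [0.0, 0.707, 0.707, 0.0]
ft_force: [-0.6, 1.1, -1.6]
gripper_width: 0.226
grasp_force: 28.7
```

Call:
{"fn": "apply_moves", "kwargs": {
  "steps": "-1 0 0 .001 0;-1 0 0 0 0;-1 0 0 0 0"
}}

```text
clock: 7.15
eef_pos: [0.6469, 0.1351, 0.0758]
tool_rot: [0.0, 0.707, 0.707, 0.0]
ft_force: [-1.3, 0.7, 2.4]
gripper_width: 0.226
grasp_force: 28.6
```

Call:
{"fn": "apply_moves", "kwargs": {
  "steps": "-.4 0 0 0 0;-.3 0 0 0 0;-.2 0 0 0 0;0 0 0 0 0;.2 0 0 0 0;.2 0 0 -.015 0;.2 0 0 -.03 0;.2 0 0 -.03 0;.2 0 0 -.03 0;1 0 0 -.02 0;1 0 0 0 0;1 0 0 0 0"
}}

```text
clock: 8.15
eef_pos: [0.6477, 0.1352, 0.2019]
tool_rot: [0.001, 0.707, 0.707, 0.001]
ft_force: [0.0, 0.0, -0.3]
gripper_width: 0.989
grasp_force: 0.0
```

```bash
python3 -c "from h import *;snap('v2')"
```

```text
[0.6461 0.135  0.1991] [-0.2 -0.7  0.5] 1.0003989653063157 8.25
```

View pics/v2.png

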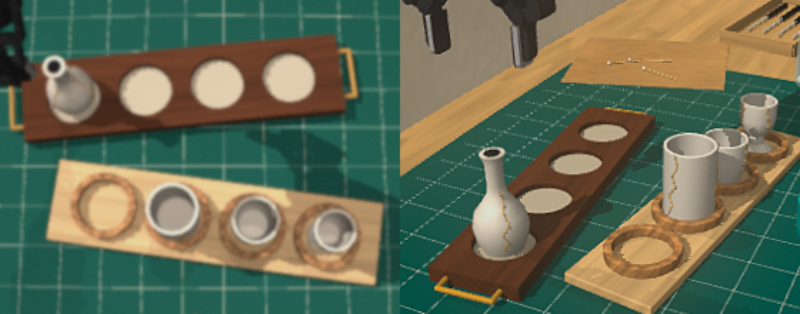

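The vase stands upright in the first well. Next, the tumbler.

Call:
{"fn": "apply_moves", "kwargs": {
  "steps": "1 -.0217 -.0251 0 0;1 -.0217 -.0251 0 0;1 -.0217 -.0251 0 0;1 -.0217 -.0251 0 0;1 -.0217 -.0251 0 0;1 -.0217 -.0251 0 0;1 0 0 0 0;1 0 0 0 0;1 0 0 0 0;1 0 0 .03 0;1 0 0 .03 0;1 0 0 .03 0;1 0 0 .03 0;1 0 0 .02 0;1 0 0 .009 0;1 0 0 0 0;1 0 0 0 0"
}}

```text
clock: 9.67
eef_pos: [0.4966, 0.0053, 0.0512]
tool_rot: [-0.0, 0.707, 0.707, -0.0]
ft_force: [0.4, 0.1, 0.5]
gripper_width: 0.998
grasp_force: 0.0
```

Call:
{"fn": "apply_moves", "kwargs": {
  "steps": "-1 -.0005 -.0008 0 0;-1 0 0 0 0;-1 0 0 0 0;-1 0 0 0 0;-1 0 0 0 0;-1 0 0 0 0;-1 0 0 0 0;-1 0 0 0 0;-1 0 0 -.004 0;-1 0 0 -.012 0;-1 0 0 -.012 0;-1 0 0 -.012 0;-1 0 0 0 0;-1 0 0 0 0",
  "force": 35
}}

```text
clock: 10.83
eef_pos: [0.496, 0.0042, 0.092]
tool_rot: [0.001, 0.707, 0.707, 0.001]
ft_force: [0.6, -0.2, -1.1]
gripper_width: 0.665
grasp_force: 37.7
```

Call:
{"fn": "apply_moves", "kwargs": {
  "steps": "-1 .0042 .0159 0 0;-1 .007 .0265 0 0;-1 .007 .0265 0 0;-1 .007 .0265 0 0;-1 .007 .0265 0 0;-1 .0056 .0212 0 0;-1 .0042 .0159 0 0;-1 0 0 0 0;-1 0 0 0 0;-1 0 0 0 0;-1 0 0 0 0"
}}

```text
clock: 11.75
eef_pos: [0.6527, 0.0461, 0.0907]
tool_rot: [-0.001, 0.707, 0.707, -0.001]
ft_force: [-0.5, 0.3, 0.0]
gripper_width: 0.667
grasp_force: 37.9
```

```bash
python3 -c "from h import *;snap('t1')"
```

```text
[0.6533 0.0461 0.0913] [ 0.9 -0.2 -0.9] 0.669124520656248 11.85
```

View pics/t1.png

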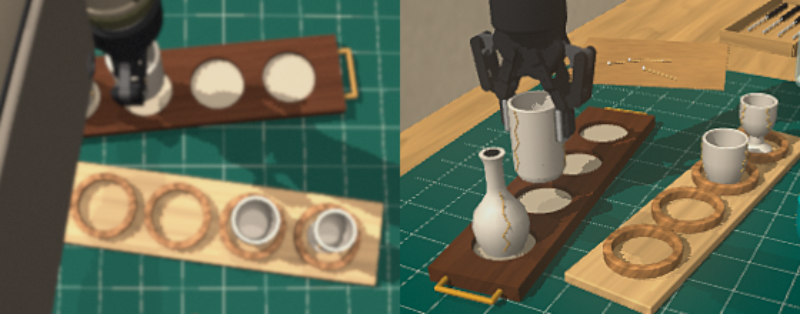

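The tumbler hangs level over the second well.

Call:
{"fn": "apply_moves", "kwargs": {
  "steps": "-1 .0004 .001 .012 0;-1 0 0 .012 0;-1 0 0 .008 0;-1 0 0 .004 0;-1 0 0 .003 0;-1 0 0 0 0;-1 0 0 .001 0;-1 0 0 .001 0;-1 0 0 0 0;-1 0 0 0 0"
}}

```text
clock: 12.68
eef_pos: [0.6558, 0.0467, 0.0511]
tool_rot: [0.001, 0.707, 0.707, 0.0]
ft_force: [-0.6, -0.7, 1.9]
gripper_width: 0.671
grasp_force: 38.1
```

Call:
{"fn": "apply_moves", "kwargs": {
  "steps": "-1 0 0 .001 0;-1 0 0 0 0;-1 0 0 0 0"
}}

```text
clock: 12.93
eef_pos: [0.6558, 0.0467, 0.051]
tool_rot: [0.001, 0.707, 0.707, 0.001]
ft_force: [-3.0, 0.0, 7.2]
gripper_width: 0.669
grasp_force: 38.5
```

```bash
python3 - <<'E'
from workcell import env
import cv2
im=env.camera("side")["image"][100:300,80:300,::-1]
cv2.imwrite("pics/t2.png",cv2.resize(im,(660,600),interpolation=cv2.INTER_CUBIC))
E
```

```text
(no output)
```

View pics/t2.png

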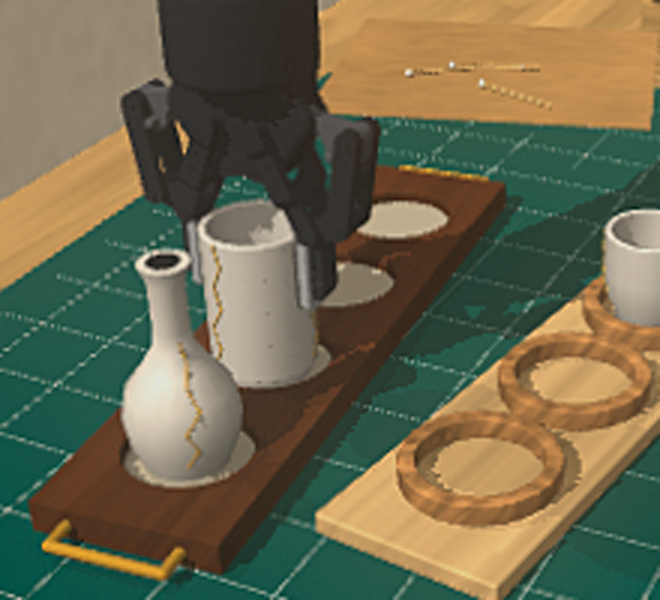

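The tumbler stands in the second well. Releasing it and going on to the cup.

Call:
{"fn": "apply_moves", "kwargs": {
  "steps": ".3 0 0 0 0;.4 0 0 0 0;.5 0 0 0 0;.7 0 0 0 0;.8 0 0 0 0;.8 0 0 -.015 0;.8 0 0 -.03 0;.8 0 0 -.03 0;.8 0 0 -.03 0;1 0 0 -.025 0;1 0 0 0 0;1 0 0 0 0"
}}

```text
clock: 13.98
eef_pos: [0.6566, 0.0467, 0.1813]
tool_rot: [0.002, 0.707, 0.707, 0.001]
ft_force: [-1.0, -0.4, -0.2]
gripper_width: 1.006
grasp_force: 0.0
```

Call:
{"fn": "apply_moves", "kwargs": {
  "steps": "1 -.0218 -.0281 0 0;1 -.0218 -.0281 0 0;1 -.0218 -.0281 0 0;1 -.0218 -.0281 0 0;1 -.0218 -.0281 0 0;1 -.0218 -.0281 0 0;1 0 0 0 0;1 0 0 0 0;1 0 0 0 0;1 0 0 .03 0;1 0 0 .03 0;1 0 0 .03 0;1 0 0 .02 0;1 0 0 0 0;1 0 0 0 0"
}}

```text
clock: 15.23
eef_pos: [0.4863, -0.0829, 0.0681]
tool_rot: [-0.001, 0.707, 0.708, -0.001]
ft_force: [-0.1, 0.8, 0.5]
gripper_width: 1.005
grasp_force: 0.0
```

```bash
python3 -c "from h import *;snap('c1')"
```

```text
[ 0.4881 -0.0839  0.0703] [0.6 0.1 0.4] 0.9969447785579614 15.3333
```

View pics/c1.png

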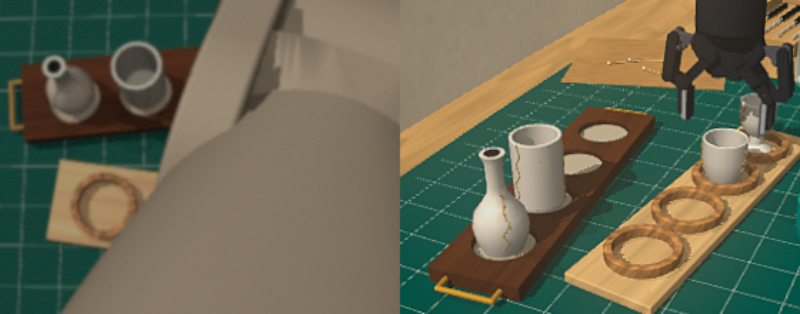

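The tumbler is upright. The gripper is above the cup.

Call:
{"fn": "apply_moves", "kwargs": {
  "steps": "1 0 -.001 .02 0;1 0 0 .012 0;1 0 0 .005 0;1 0 0 0 0;-1 0 0 0 0;-1 0 0 0 0;-1 0 0 0 0;-1 0 0 0 0;-1 0 0 0 0;-1 0 0 0 0;-1 0 0 0 0",
  "force": 28
}}

```text
clock: 16.25
eef_pos: [0.4866, -0.0844, 0.0336]
tool_rot: [0.001, 0.707, 0.707, 0.0]
ft_force: [0.0, 0.5, 5.9]
gripper_width: 0.609
grasp_force: 28.8
```

Call:
{"fn": "apply_moves", "kwargs": {
  "steps": "-1 0 0 -.004 0;-1 0 0 -.012 0;-1 0 0 -.012 0;-1 0 0 -.012 0;-1 0 0 0 0;-1 0 0 0 0"
}}

```text
clock: 16.75
eef_pos: [0.4863, -0.0843, 0.0729]
tool_rot: [0.001, 0.707, 0.707, 0.0]
ft_force: [-0.0, 0.2, -1.0]
gripper_width: 0.605
grasp_force: 29.5
```

```bash
python3 - <<'E'
from workcell import env
import cv2
im=env.camera("side")["image"][60:240,210:390,::-1]
cv2.imwrite("pics/c2.png",cv2.resize(im,(540,540),interpolation=cv2.INTER_CUBIC))
E
```

```text
(no output)
```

View pics/c2.png

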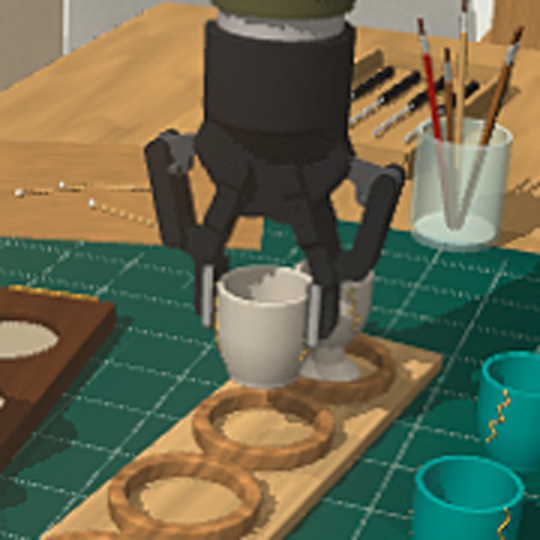

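The cup is held upright and clear of its ring. Carrying it to the third well.

Call:
{"fn": "apply_moves", "kwargs": {
  "steps": "-1 .0035 .0152 0 0;-1 .0059 .0254 0 0;-1 .0059 .0254 0 0;-1 .0059 .0254 0 0;-1 .0059 .0254 0 0;-1 .0059 .0254 0 0;-1 .0047 .0203 0 0;-1 .0035 .0152 0 0;-1 0 0 0 0;-1 0 0 0 0;-1 0 0 0 0;-1 0 0 0 0"
}}

```text
clock: 17.8
eef_pos: [0.6618, -0.043, 0.0717]
tool_rot: [-0.001, 0.707, 0.707, -0.001]
ft_force: [0.7, 0.6, -0.4]
gripper_width: 0.605
grasp_force: 29.6
```

Call:
{"fn": "apply_moves", "kwargs": {
  "steps": "-1 0 .001 .012 0;-1 0 0 .012 0;-1 0 0 .008 0;-1 0 0 .004 0;-1 0 0 .002 0;-1 0 0 0 0;-1 0 0 .001 0;-1 0 0 .001 0;-1 0 0 0 0;-1 0 0 0 0"
}}

```text
clock: 18.63
eef_pos: [0.6646, -0.0429, 0.0327]
tool_rot: [0.0, 0.707, 0.707, 0.0]
ft_force: [-0.2, 0.3, -0.6]
gripper_width: 0.606
grasp_force: 29.6
```

Call:
{"fn": "apply_moves", "kwargs": {
  "steps": "-1 0 0 .001 0;-1 0 0 0 0;-1 0 0 0 0"
}}

```text
clock: 18.88
eef_pos: [0.6647, -0.043, 0.0317]
tool_rot: [0.0, 0.707, 0.707, 0.0]
ft_force: [0.1, 0.5, 1.3]
gripper_width: 0.609
grasp_force: 29.7
```

Touching. A little more, then release.

Call:
{"fn": "apply_moves", "kwargs": {
  "steps": "-1 0 0 .0005 0;-1 0 0 0 0;.2 0 0 0 0;.3 0 0 0 0;.4 0 0 0 0;.6 0 0 0 0;.8 0 0 0 0;.8 0 0 -.015 0;.8 0 0 -.03 0;.8 0 0 -.03 0;.8 0 0 -.03 0;1 0 0 -.03 0;1 0 0 0 0;1 0 0 0 0"
}}

```text
clock: 20.05
eef_pos: [0.6659, -0.0431, 0.1683]
tool_rot: [0.002, 0.707, 0.707, 0.001]
ft_force: [-0.2, -0.2, -0.6]
gripper_width: 0.999
grasp_force: 0.0
```

Call:
{"fn": "apply_moves", "kwargs": {
  "steps": "1 -.0213 -.0315 0 0;1 -.0213 -.0315 0 0;1 -.0213 -.0315 0 0;1 -.0213 -.0315 0 0;1 -.0213 -.0315 0 0;1 -.0213 -.0315 0 0;1 0 0 0 0;1 0 0 0 0;1 0 0 0 0;1 0 0 .03 0;1 0 0 .03 0;1 0 0 .02 0;1 0 0 0 0;1 0 0 0 0"
}}

```text
clock: 21.22
eef_pos: [0.4751, -0.1693, 0.0846]
tool_rot: [-0.002, 0.707, 0.708, -0.0]
ft_force: [-0.4, 0.7, 0.6]
gripper_width: 0.997
grasp_force: 0.0
```

```bash
python3 -c "from h import *;snap('e1')"
```

```text
[ 0.4767 -0.1705  0.0867] [-0.3 -0.1  0.8] 0.9989022700467173 21.3167
```

View pics/e1.png

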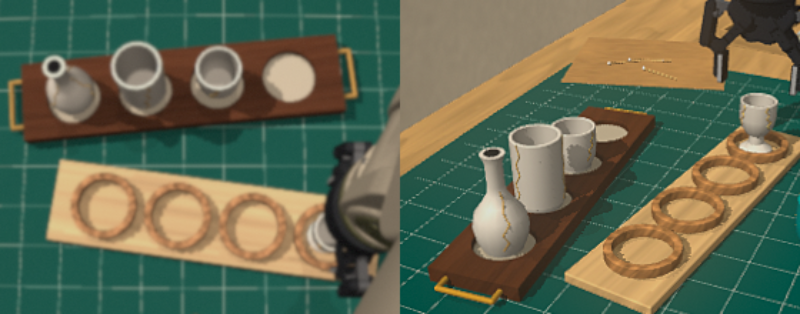

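Three pieces stand upright in their wells. Grasping the egg cup.

Call:
{"fn": "apply_moves", "kwargs": {
  "steps": "1 -.0005 -.001 .02 0;1 0 0 .012 0;1 0 0 .005 0;1 0 0 0 0;-1 0 0 0 0;-1 0 0 0 0;-1 0 0 0 0;-1 0 0 0 0;-1 0 0 0 0;-1 0 0 0 0;-1 0 0 0 0;-1 0 0 0 0;-1 0 0 -.004 0;-1 0 0 -.012 0;-1 0 0 -.012 0;-1 0 0 -.012 0;-1 0 0 0 0;-1 0 0 0 0"
}}

```text
clock: 22.82
eef_pos: [0.4748, -0.1714, 0.0893]
tool_rot: [0.001, 0.707, 0.707, 0.0]
ft_force: [0.6, 0.0, -1.0]
gripper_width: 0.542
grasp_force: 29.0
```

Call:
{"fn": "apply_moves", "kwargs": {
  "steps": "-1 .0033 .0169 0 0;-1 .0054 .0281 0 0;-1 .0054 .0281 0 0;-1 .0054 .0281 0 0;-1 .0054 .0281 0 0;-1 .0054 .0281 0 0;-1 .0043 .0225 0 0;-1 .0032 .0169 0 0;-1 0 0 0 0;-1 0 0 0 0;-1 0 0 0 0;-1 0 0 0 0"
}}

```text
clock: 23.82
eef_pos: [0.6696, -0.1335, 0.0882]
tool_rot: [-0.001, 0.707, 0.707, -0.001]
ft_force: [-0.8, -0.1, -1.5]
gripper_width: 0.547
grasp_force: 29.1
```

```bash
python3 -c "from h import *;snap('e2')"
```

```text
[ 0.67   -0.1337  0.0888] [ 0.2 -0.3 -0.4] 0.5461762731943189 23.9167
```

View pics/e2.png

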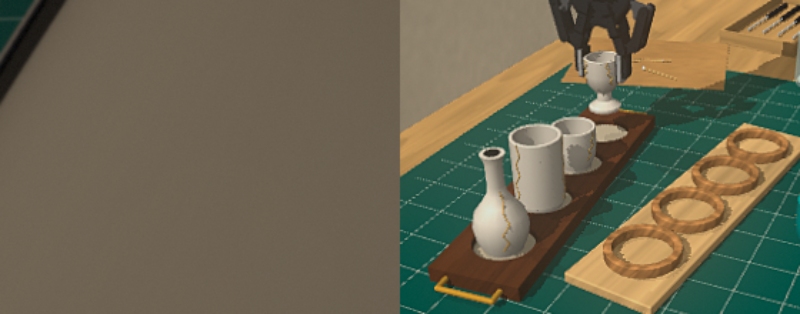

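The egg cup hangs upright above the fourth well. Lowering it.

Call:
{"fn": "apply_moves", "kwargs": {
  "steps": "-1 0 .0007 .012 0;-1 0 0 .012 0;-1 0 0 .008 0;-1 0 0 .004 0;-1 0 0 .002 0;-1 0 0 0 0;-1 0 0 .001 0;-1 0 0 .001 0;-1 0 0 0 0;-1 0 0 0 0"
}}

```text
clock: 24.75
eef_pos: [0.6721, -0.1334, 0.0492]
tool_rot: [0.0, 0.707, 0.707, 0.0]
ft_force: [-0.2, 0.3, -0.9]
gripper_width: 0.544
grasp_force: 29.1
```

Call:
{"fn": "apply_moves", "kwargs": {
  "steps": "-1 0 0 .001 0;-1 0 0 0 0;-1 0 0 0 0"
}}

```text
clock: 25.0
eef_pos: [0.6722, -0.1335, 0.0482]
tool_rot: [0.0, 0.707, 0.707, 0.0]
ft_force: [-0.4, 0.1, -0.3]
gripper_width: 0.549
grasp_force: 29.1
```

Call:
{"fn": "apply_moves", "kwargs": {
  "steps": "-1 0 0 .001 0;-1 0 0 0 0;-1 0 0 0 0"
}}

```text
clock: 25.25
eef_pos: [0.6722, -0.1335, 0.048]
tool_rot: [0.001, 0.707, 0.707, 0.0]
ft_force: [-1.9, 0.2, 5.7]
gripper_width: 0.546
grasp_force: 29.5
```

Contact. Releasing, rising and backing off.

Call:
{"fn": "apply_moves", "kwargs": {
  "steps": ".1 0 0 0 0;.2 0 0 0 0;.3 0 0 0 0;.5 0 0 0 0;.7 0 0 0 0;.7 0 0 -.015 0;.7 0 0 -.03 0;.7 0 0 -.03 0;.7 0 0 -.03 0;.7 0 0 -.03 0;.7 0 -.03 0 0;.7 0 -.03 0 0;.7 0 -.03 0 0;.7 -.02 -.03 0 0;.7 -.03 -.03 0 0;.7 -.03 -.03 0 0;.7 -.03 -.02 0 0;.7 -.03 0 0 0;.7 0 0 0 0;.7 0 0 0 0"
}}

```text
clock: 26.92
eef_pos: [0.4724, -0.2737, 0.1817]
tool_rot: [0.0, 0.708, 0.706, 0.0]
ft_force: [0.6, 0.2, -0.2]
gripper_width: 0.854
grasp_force: 0.0
```

```bash
python3 -c "from h import *;snap('f')"
```

```text
[ 0.4728 -0.2717  0.1816] [-0.7 -1.  -0.2] 0.8489040852165395 27.0167
```

View pics/f.png

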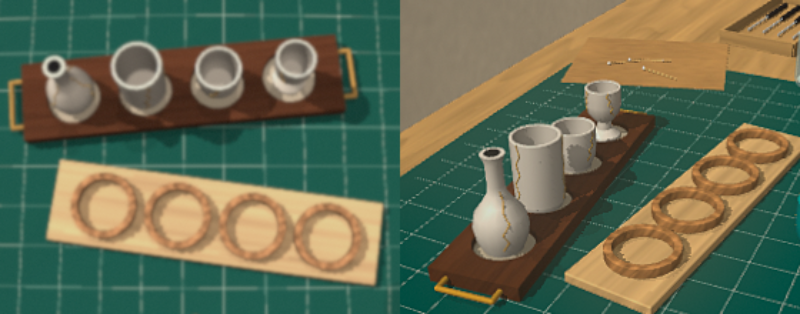

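All four stand upright in the wells, in order.

```bash
python3 -c "
from workcell import env
print(env.job_done())"
```

```text
the job is handed in; nothing more can be done
None
```

The vase, tumbler, cup and egg cup now stand upright in the rack wells, in the same left-to-right order as on the board; none was knocked over, and the job was handed in at about 27 s.

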